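# Pack a battery test box and fit its inner cover

## Robot

A 6-joint arm with a two-finger parallel gripper is mounted at the origin on the work surface. World frame = base frame: x ahead of the robot, y to its left, z up, the work surface at z = 0. Lengths are in m, angles in rad, forces in N, time in s.
With the tool pointing down it reaches from about 0.35 to 0.95 m from the base axis. Payload 17.4 kg.
Tool frame: the origin (TCP) lies midway between the tips of the shut fingers; the grasp point (between the pads) lies 19 mm behind it; y points along the fingers, z is the direction in which the jaws open and shut, and the axes are right-handed (so a half turn about y gives the same grasp; the last joint's range is limited). The gripper opens to 93 mm and grips with 3 to 60 N. Pads are 15 mm wide; open, the fingers measure 128 mm over their backs; the gripper's body (75 mm by 188 mm) begins 65 mm behind the grasp point.
Start: joints at [-1.169, 0.116, 1.442, -0, 1.584, -0.038], TCP at [0.287, -0.611, 0.219] pointing down, gripper open.
Joint ranges: [-2.83, 2.83], [-0.83, 2.19], [0.07, 2.5], [-1.14, 4.28], [0.01, 3], [-2.97, 2.97]. Speed limits (rad/s): [1.89, 1.89, 2.22, 3.14, 3.14, 3.14].

## Interface

Orientations are given as a unit quaternion [w, x, y, z].
In Python, from cell import * gives the robot as it stands.
- The arm moves only by the shell command python3 -m inch 'ROWS' [FORCE]. ROWS is JSON, a list that holds one entry, the list of rows, each a list of 5 numbers: the shift along the tool's x, y, z in cm, then the turn about the tool's y in rad, then the opening, from -1 (shut) to 1 (fully open). In form: [[[tx, ty, tz, roll, hand], ...]]. A call has 1 to 12 rows; each row is the pose to reach, as a shift and turn from the pose commanded when the call began, along the tool's axes at that moment; what a row does not reach only later rows make up. A row lasts 1/10 s, in which the tool goes at most 50 mm and 8.59 degrees, less where a joint would pass 70% of its speed; a pose out of reach is approached as far as the arm can. A call with a gripper value outside its range is refused whole. The fingers move at their own pace and stop on an object; FORCE is the grip in N (left out, the last holds). Time passes only in rows, so rows that repeat a pose let the fingers close. It gives the time, the measured TCP pose, the force and the opening at its end, in the units of the state.
- get_state(): the state, without advancing time (a new reading comes with each control period).
- capture(name): name is "scene" or "side" or "wrist"; returns (picture, depth): 480x640x3 uint8, red, green, blue; 480x640 float32, m along the optical axis (not along the pixel's ray), 0 where there is no reading.
- camera_info(name): a dict with "mtx" (3x3 intrinsics, pixels), "rvec" (rotation vector, rad) and "tvec" (3), from world to camera coordinates, as OpenCV has them. Camera axes: x right, y down, z forward; pixel columns grow to the right and rows downward; lengths in m; the calibration is good to about 2 mm. A picture is of the moment at which its call begins: read the wrist's pose just before it. camera_info takes no time and is no camera call; for the wrist camera it gives the pose at the moment of the call.
- job_done(): hands the job in, once; it reports no verdict.
The state is a dict: "time_s": time; "q": joint angles; "qd": joint speeds; "effort": joint torques, N m; "tcp_pos": TCP position; "eef_rot": TCP orientation; "ft_force": force on the tool from outside, world axes, zero at the start; "torque": the same for the moment, N m; "gripper_width": finger opening in m.
Only numpy, scipy, OpenCV 4.12 (cv2) and the standard library are available. Lean on these libraries where they do the work, as an engineer would, in place of code of your own. Each camera call takes 0.05 s, during which the arm holds its last target. There are 200 camera calls.

## Task

Finish packing the battery box: stand the two loose modules on its floor in the two empty places, so that the four make the interlocking pinwheel round the boss. Then pick up the nested pair of covers together by the inner cover's post, lower the pair gently onto the box until the inner cover sits fully down on the ledge, and let go; now take the outer cover by its collar and lift it alone, straight up about 10 cm, without shifting the inner cover from its seat. Finish while still holding the outer cover level up there above the box, and leave the other things on the bench alone.

Things in the scene. Friction and masses are not known exactly. Their poses are not given: they have to be found in the camera images.
- tub: grey open battery box, fixed, 200 x 200 mm; origin: centre of its underside, on the bench; x, y along its sides, z up. Floor at z 6; inside 149 x 149; lips 3 thick, 155 x 155 outside, top at z 30; round them a flat ledge out to 200 x 200 at z 24. In the middle a boss 39 x 39, top at z 26. Four modules fit round it as a pinwheel with 5 mm gaps; two are in, opposite, their length along x
- place1 (a point): centre of an empty place, at x +47.5, y +24.5, z +33 mm in the box: here lies the centre of a module (27 mm above its underside) that stands on the box floor, its 90 mm length along the box's y (either way round). Either loose module may go in either place. Axes as the box's
- place2 (a point): centre of the other empty place, at x -47.5, y -24.5, z +33 mm in the box; module length along the box's y. Axes as the box's
- module1_mid (a point): loose black battery module with a paper band, standing on the bench to the robot's right: a block 90 (its x) x 44 (y) x 30 mm high with a central aluminium lifting rib on top, 50 (x) x 14 (y) x 24 high; 54 high in all, 0.25 to 0.4 kg. This point is its centre, 27 above its underside
- module2_mid (a point): the other loose module, same as the first, also to the robot's right
- laid1_mid (a point): a module already in the box; point at its centre, 27 mm above its underside
- laid2_mid (a point): the other module already in the box; point at its centre
- inner_post (a point): inner cover, under the outer: white hood 175 x 175 mm outside, 167 inside, top 44 above its lower edge, 0.25 to 0.4 kg; a 16 x 16 post parallel to its sides rises mid-top to 110 above the edge. Point: on the post's axis, 94 above the edge; x, y along the sides. Starts on the bench, left. Fitted (any of 4 turns), the edge rests on the box's ledge, 6 mm play a side, point 118 above the box's origin
- outer_collar (a point): outer cover: white hood 191 x 191 mm, skirt 20 deep, plate 4 thick, 0.2 to 0.33 kg, lying loose on the inner cover's top, so lifting by the post carries both. Mid-plate a square collar 50 x 50 outside, 36 inside, 30 high, sides parallel; the post stands through it, 32 out of it. Point: collar axis, half-way up, 15 above the plate, 63 above the inner cover's lower edge when nested; axes as inner
- meter_mid (a point): bystander, leave alone: red hand multimeter 85 x 160 x 34 mm; point in its middle
- tape_mid (a point): bystander, leave alone: roll of black tape, 64 mm across, 22 mm high; point in its middle
- driver_mid (a point): bystander, leave alone: screwdriver; point in its middle
- mouse_mid (a point): bystander, leave alone: computer mouse 110 x 62 x 30 mm; point in its middle
- jar_mid (a point): bystander, leave alone: small jar 60 mm across, 75 mm high; point in its middle
- spanner_mid (a point): bystander, leave alone: spanner; point in its middle
Mind the look-alikes: they are no part of the job. What is shaped like the part that bears module2_mid but orange or yellow is not meant.

How it is judged:
On the way, in this order (a step that is already met when the one before it is completed fails the run):
1. both loose modules stand in the two empty places, all four in the pinwheel ((((horizontal distance between module1_mid and place1 below 0.01 m and z of module1_mid in the frame of place1 between -0.005 and 0.005 m and angle between the x axis of module1_mid and the y axis of tub, either way round below 0.15 rad and angle between module1_mid's own z axis and vertical below 0.1 rad) and (horizontal distance between module2_mid and place2 below 0.01 m and z of module2_mid in the frame of place2 between -0.005 and 0.005 m and angle between the x axis of module2_mid and the y axis of tub, either way round below 0.15 rad and angle between module2_mid's own z axis and vertical below 0.1 rad)) or ((horizontal distance between module2_mid and place1 below 0.01 m and z of module2_mid in the frame of place1 between -0.005 and 0.005 m and angle between the x axis of module2_mid and the y axis of tub, either way round below 0.15 rad and angle between module2_mid's own z axis and vertical below 0.1 rad) and (horizontal distance between module1_mid and place2 below 0.01 m and z of module1_mid in the frame of place2 between -0.005 and 0.005 m and angle between the x axis of module1_mid and the y axis of tub, either way round below 0.15 rad and angle between module1_mid's own z axis and vertical below 0.1 rad))) and distance of each of laid1_mid, laid2_mid from where it was at the start of the episode below 0.015 m), for 0.2 s.
2. the nested pair sits on the box, the inner cover on the ledge, the outer cover still on it, and the post is let go (z of inner_post in the frame of tub between 0.114 and 0.121 m and horizontal distance between inner_post and tub below 0.01 m and angle between inner_post's own z axis and vertical below 0.03 rad and z of outer_collar in the frame of inner_post between -0.035 and -0.027 m and horizontal distance between inner_post and outer_collar below 0.012 m and contact force between the fingers and inner below 0.2 N and linear speed of inner below 0.02 m/s), for 0.2 s.
At the end, for the whole second after the job is handed in: Modules in place (10 mm, 5 mm in height, 0.15 rad), laid ones moved under 15 mm; inner cover on the ledge (4 mm in height, 10 mm off centre, tilt 0.03 rad), untouched; outer cover held still, raised 80 mm or more, within 60 mm of the box axis, tilt under 0.15 rad (all of step 1 and z of inner_post in the frame of tub between 0.114 and 0.121 m and horizontal distance between inner_post and tub below 0.01 m and angle between inner_post's own z axis and vertical below 0.03 rad and z of outer_collar in the frame of inner_post above 0.05 m and horizontal distance between outer_collar and tub below 0.06 m and angle between outer_collar's own z axis and vertical below 0.15 rad and contact force between the fingers and outer above 1 N and contact force between each of outer, the arm, the fingers and inner below 0.2 N and linear speed of outer below 0.03 m/s and linear speed of inner below 0.02 m/s); the arm keeps its last pose, push and grip.
It fails at once if the outer cover is taken off the inner one (over 20 mm) while the inner cover is not seated on the box, or the inner cover leaves its seat while the outer is being lifted (z of outer_collar in the frame of inner_post above -0.011 m and not (z of inner_post in the frame of tub below 0.124 m and horizontal distance between inner_post and tub below 0.012 m)).
It fails at once if the covers are dropped onto the box (faster than 0.45 m/s in the last 25 mm) (linear speed of inner above 0.45 m/s and z of inner_post in the frame of tub below 0.143 m and horizontal distance between inner_post and tub below 0.05 m).
It fails at once if a bystander is pushed more than 40 mm (distance of any of meter_mid, tape_mid, driver_mid, mouse_mid, jar_mid, spanner_mid from where it was at the start of the episode above 0.04 m).
It also fails if it takes over 72 s, if anything falls off the work surface, if the arm or the gripper's body presses on something with over 40 N, if the wrist force passes 120 N, or if a joint passes its speed limit or range.

## Working session

There is one attempt and no reset: what is moved stays moved. The work goes in short steps, Python scripts to look and compute and a shell command to move; the robot and the scene stay as the last step left them, time stands still between calls to the robot, and variables do not carry over. Pictures are saved under pics/ and viewed, about 8 in all and at most 12, crops included, and the job is handed in when it is done.

```bash
ls; mkdir -p pics; python3 - <<'E'
from cell import *
import cv2,numpy as np
s=get_state();print({k:np.round(v,4).tolist() for k,v in s.items()})
ims=[]
for n in ["scene","side","wrist"]:
    c=camera_info(n);R=cv2.Rodrigues(np.array(c["rvec"],float))[0];print(n,np.round(c["mtx"],1).tolist(),"pos",np.round(-R.T@np.array(c["tvec"]).ravel(),3),"fwd",R[2].round(2))
    im,d=capture(n);np.savez(f"{n}0.npz",im=im,d=d,mtx=c["mtx"],rvec=c["rvec"],tvec=c["tvec"]);cv2.imwrite(f"pics/{n}0.png",im[...,::-1])
E
```

```text
pics
{'time_s': 0.0, 'q': [-1.1688, 0.1165, 1.4423, 0.0, 1.584, -0.0378], 'qd': [-0.0006, -0.0008, -0.0007, -0.002, -0.0019, 0.0005], 'effort': [-0.0018, -72.1273, -62.2616, 0.0779, 0.0237, -0.0001], 'tcp_pos': [0.2873, -0.6106, 0.2179], 'eef_rot': [0.1542, -0.1543, 0.6905, -0.6897], 'ft_force': [0.3212, 0.0462, 0.3291], 'torque': [-0.0087, 0.0168, 0.0189], 'gripper_width': 0.093}
scene [[486.4, 0.0, 323.1], [0.0, 486.4, 234.4], [0.0, 0.0, 1.0]] pos [ 0.825 -0.517  0.992] fwd [-0.31  0.43 -0.85]
side [[522.8, 0.0, 323.6], [0.0, 522.8, 244.7], [0.0, 0.0, 1.0]] pos [0.318 0.95  1.105] fwd [ 0.15 -0.7  -0.7 ]
wrist [[408.9, 0.0, 319.0], [0.0, 408.9, 237.6], [0.0, 0.0, 1.0]] pos [ 0.358 -0.578  0.384] fwd [-0.25 -0.12 -0.96]
```

View pics/scene0.png

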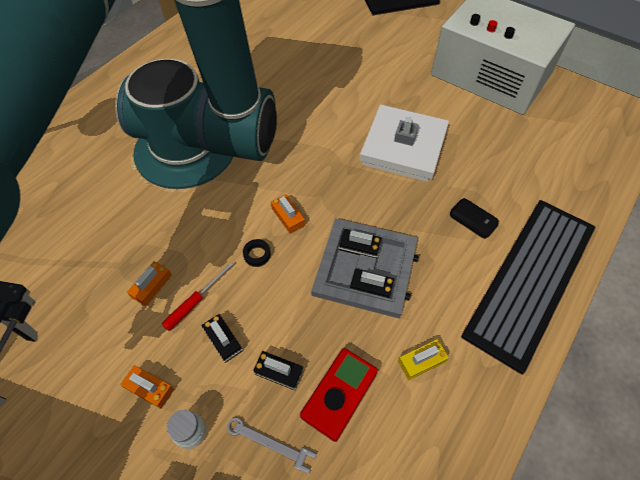

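View pics/side0.png

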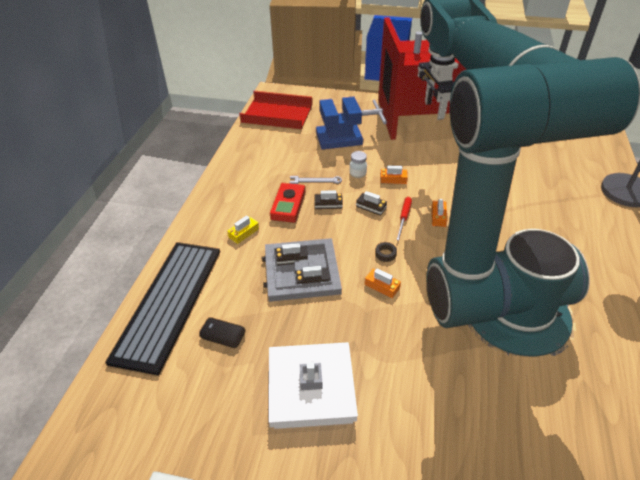

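Scene view: the tub is at (367,268) and the laid modules at (360,240) and (374,280). The cover pair is at (405,142). Module candidates are black at (222,337) and (277,368), orange at (288,212), (148,283) and (147,385), and yellow at (424,357). Only the two black ones with a paper band fit the description. I'll measure them with masks and depth, and confirm with a crop.

```bash
cat > h.py <<'E'
import numpy as np,cv2
def load(f):
    return dict(np.load(f))
def cloud(k):
    R=cv2.Rodrigues(np.asarray(k["rvec"],float).ravel())[0];t=np.asarray(k["tvec"],float).ravel();K=k["mtx"]
    v,u=np.mgrid[0:480,0:640];d=k["d"].astype(float)
    p=np.stack([(u-K[0,2])/K[0,0]*d,(v-K[1,2])/K[1,1]*d,d],-1)
    w=(p-t)@R; w[d<=0]=np.nan
    return w
def raypl(k,u,v,z):
    R=cv2.Rodrigues(np.asarray(k["rvec"],float).ravel())[0];t=np.asarray(k["tvec"],float).ravel();K=k["mtx"]
    c=-R.T@t;r=(np.stack([(np.asarray(u)-K[0,2])/K[0,0],(np.asarray(v)-K[1,2])/K[1,1],np.ones(np.shape(u))],-1))@R
    return c+r*((z-c[2])/r[...,2])[...,None]
def rect(k,mask,z,minpx=30):
    """largest blob of mask -> min area rect of its outline cast on plane z (m)"""
    n,l,st,_=cv2.connectedComponentsWithStats(mask.astype(np.uint8))
    i=1+np.argmax(st[1:,4]); m=(l==i)
    v,u=np.nonzero(m); P=raypl(k,u,v,z)[:,:2]
    (c,s,a)=cv2.minAreaRect((P*1000).astype(np.float32))
    if s[0]<s[1]: s=(s[1],s[0]);a+=90
    return np.round(c,1),np.round(s,1),round((a+90)%180-90,1),m.sum(),P.mean(0).round(4)
E
python3 - <<'E'
from h import *
for n in ["scene","side"]:
    k=load(n+"0.npz");w=cloud(k);im=k["im"].astype(int);mx=im.max(2);mn=im.min(2);Z=w[...,2]
    S=lambda u0,u1,v0,v1:(np.mgrid[0:480,0:640][1]>=u0)&(np.mgrid[0:480,0:640][1]<u1)&(np.mgrid[0:480,0:640][0]>=v0)&(np.mgrid[0:480,0:640][0]<v1)
    grey=(mx-mn<25)
    print(n)
    roi=dict(scene=dict(m1=(195,250,305,365),m2=(248,305,340,392),l1=(335,390,222,260),l2=(350,398,262,300),cov=(350,455,95,190),tub=(300,425,210,325)),
             side=dict(m2=(310,346,182,212),m1=(353,390,185,218),l1=(270,312,238,266),l2=(290,332,260,288),cov=(255,365,335,435),tub=(255,350,232,305)))[n]
    for a,b in roi.items():
        r=S(*b)
        if a[0] in "ml":
            print(a,"rib",rect(k,r&grey&(mx>150)&(Z>.046)&(Z<.062),.054),"Zmax",np.nanpercentile(Z[r],99).round(4))
            print(a,"blk",rect(k,r&(Z>.024)&(Z<.036+(.006 if a[0]=='l' else 0)),.030 if a[0]=='m' else .036))
        if a=="tub":
            m=r&(Z>.02)&(Z<.0275); print("ledge",rect(k,m,.024))
            m=r&(Z>.018); print("allhi",rect(k,m,.024))
        if a=="cov":
            zz=Z[r];print("zhist",np.histogram(zz,np.arange(0,.13,.005))[0])
            print("plate",rect(k,r&(Z>.043)&(Z<.053),.048)); print("collar",rect(k,r&(Z>.074)&(Z<.082),.078)); print("post",rect(k,r&(Z>.105)&(Z<.115),.110))
k=load("scene0.npz");c=cv2.resize(k["im"][300:395,110:310],None,fx=4,fy=4,interpolation=cv2.INTER_CUBIC);cv2.imwrite("pics/crop1.png",c[...,::-1])
E
```

```text
scene
m1 rib (array([ 442.6, -347.6]), array([47.9, 13. ]), -18.2, np.int64(149), array([ 0.4429, -0.3477])) Zmax 0.0567
m1 blk (array([ 444.8, -347.9]), array([92.8, 43.7]), -18.5, np.int64(698), array([ 0.448 , -0.3491]))
m2 rib (array([ 580.9, -333.5]), array([46.7, 12.9]), 13.6, np.int64(155), array([ 0.5811, -0.3334])) Zmax 0.0567
m2 blk (array([ 582.9, -333.8]), array([91.1, 45.7]), 14.1, np.int64(759), array([ 0.5855, -0.3347]))
l1 rib (array([554.6,  11.3]), array([45.7, 12.6]), 19.3, np.int64(69), array([0.5559, 0.0116])) Zmax 0.0627
l1 blk (array([555.4,  15.5]), array([126.8,  86.5]), 31.8, np.int64(970), array([0.5499, 0.0124]))
l2 rib (array([634. , -62.7]), array([48.3, 12.4]), 19.1, np.int64(78), array([ 0.6328, -0.0632])) Zmax 0.0632
l2 blk (array([632.3, -62.8]), array([97.9, 90.4]), 35.0, np.int64(942), array([ 0.6326, -0.0738]))
zhist [3762  262   84   19    8   84   96   96  151 2311 1225   45   43   42
   46  128   52    9   11    9    8   18   25    0    0]
plate (array([484.9, 334.2]), array([198.6, 191.3]), -73.9, np.int64(3488), array([0.4882, 0.3288]))
colla
[... 1184 characters left out ...]
ray([111.4, 100.8]), 11.7, np.int64(671), array([0.5555, 0.0153]))
zhist [2908  275    7    1   11   79   95   97  240 3515 2125   49   37   48
   50  159   76    8   13   10    8   15   37    1    0]
plate (array([484.9, 338.2]), array([196.1, 190.8]), -74.0, np.int64(5557), array([0.484 , 0.3447]))
collar (array([485.2, 337.8]), array([54.1, 50. ]), -73.9, np.int64(205), array([0.4842, 0.3409]))
post (array([485. , 338.6]), array([18. , 13.3]), -77.1, np.int64(52), array([0.4849, 0.3382]))
ledge (array([602.1, -23.9]), array([211.1, 208.9]), 19.3, np.int64(1239), array([ 0.5938, -0.0087]))
allhi (array([601.9, -23.7]), array([211.1, 209.3]), 19.2, np.int64(2959), array([ 0.5952, -0.0204]))
```

View pics/crop1.png

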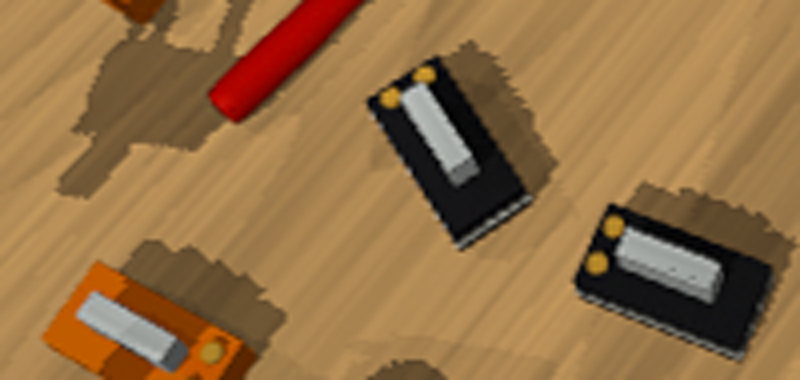

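The crop confirms both black modules with paper bands. The orange one in the lower left is the look-alike. Next I'll add a planning helper and make the first move.

```bash
cat > plan.py <<'E'
import numpy as np
from scipy.spatial.transform import Rotation as Ro
from cell import *
def R0():
    w,x,y,z=get_state()["eef_rot"];return Ro.from_quat([x,y,z,w])
def plan(x,y,z,jaw_deg=None):
    s=get_state();R=R0();d=R.inv().apply(np.array([x,y,z])-s["tcp_pos"])*100
    zz=R.apply([0,0,1]);cur=np.degrees(np.arctan2(zz[1],zz[0]));r=0
    if jaw_deg is not None:
        dd=(jaw_deg-cur+90)%180-90;r=-np.radians(dd)   # tool y points down
    print("t",s["time_s"],"tcp",np.round(s["tcp_pos"],4),"jaw",cur.round(1),"down",R.apply([0,1,0]).round(4),"w",round(s["gripper_width"],4),"q6",round(s["q"][5],2),"F",np.round(s["ft_force"],1))
    print("shift cm",d.round(2),"roll",round(r,3))
E
python3 -c "
from plan import *
print(R0().as_matrix().round(3))
plan(.4435,-.3465,.20,72)"
```

```text
[[-0.905 -0.     0.426]
 [-0.426  0.001 -0.905]
 [-0.    -1.    -0.001]]
t 0.15 tcp [ 0.2873 -0.6106  0.2181] jaw -64.8 down [-4.e-04  8.e-04 -1.e+00] w 0.0926 q6 -0.04 F [-1.1 -0.2  0.4]
shift cm [-25.38   1.82 -17.25] roll 0.754
```

```bash
python3 -m inch '[[[-25.4,1.8,-17.3,0.75,0.5],[-25.4,1.8,-17.3,0.75,0.0],[-25.4,1.8,-17.3,0.75,-0.1],[-25.4,1.8,-17.3,0.75,-0.1],[-25.4,1.8,-17.3,0.75,-0.1],[-25.4,1.8,-17.3,0.75,-0.1],[-25.4,1.8,-17.3,0.75,-0.1],[-25.4,1.8,-17.3,0.75,-0.1],[-25.4,1.8,-17.3,0.75,-0.1],[-25.4,1.8,-17.3,0.75,-0.1],[-25.4,1.8,-17.3,0.75,-0.1],[-25.4,1.8,-17.3,0.75,-0.1]]]' 30
cat > look.py <<'E'
import sys;from h import *;from cell import *
def shot(f,n="wrist"):
    c=camera_info(n);im,d=capture(n);np.savez(f+".npz",im=im,d=d,mtx=c["mtx"],rvec=c["rvec"],tvec=c["tvec"]);cv2.imwrite(f"pics/{f}.png",im[...,::-1]);return load(f+".npz")
E
python3 - <<'E'
from look import *;from plan import plan
plan(.4435,-.3465,.034,72)
k=shot("w1");w=cloud(k);Z=w[...,2];im=k["im"].astype(int);mx=im.max(2);g=mx-im.min(2)<25
near=np.hypot(w[...,0]-.4435,w[...,1]+.3465)<.06
print(rect(k,near&g&(mx>150)&(Z>.048)&(Z<.06),.054)); print(rect(k,near&(Z>.025)&(Z<.035),.030))
E
```

```text
time_s: 1.35
tcp_pos: [0.4431, -0.3469, 0.2006]
eef_rot: [-0.11, 0.11, 0.699, -0.699]
ft_force: [-0.6, 0.0, 0.3]
gripper_width: 0.0416
t 1.35 tcp [ 0.4431 -0.3469  0.2006] jaw -107.8 down [-1.e-04  1.e-04 -1.e+00] w 0.0416 q6 1.17 F [-0.6  0.   0.3]
shift cm [-0.03 16.66 -0.05] roll 0.003
(array([ 444.4, -347.7]), array([48.6, 13.3]), -18.1, np.int64(1042), array([ 0.4448, -0.3476]))
(array([ 444.3, -347.7]), array([90.1, 43.6]), -18.4, np.int64(4224), array([ 0.4474, -0.3487]))
```

View pics/w1.png

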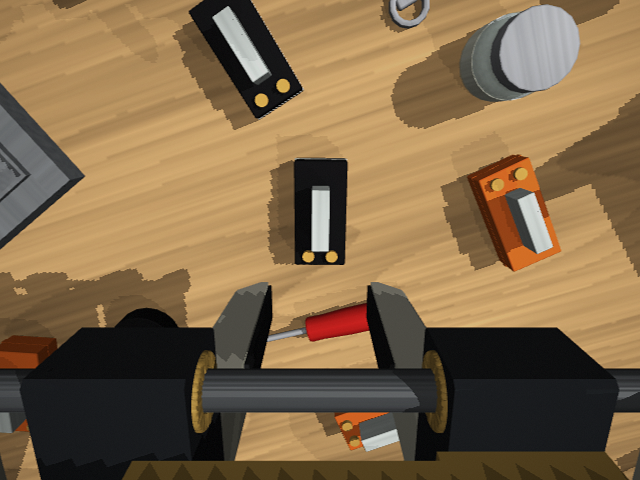

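Wrist view: module 1 is at (320,212), between the open jaws, which are centred on column 320. The screwdriver is at (335,323) and clear of them. Going down to grip it.

```bash
python3 -m inch '[[[-0.15,5,0.04,0,-0.1],[-0.15,10,0.04,0,-0.1],[-0.15,13,0.04,0,-0.1],[-0.15,15,0.04,0,-0.1],[-0.15,16.65,0.04,0,-0.1],[-0.15,16.65,0.04,0,-0.1],[-0.15,16.65,0.04,0,-1],[-0.15,16.65,0.04,0,-1],[-0.15,16.65,0.04,0,-1],[-0.15,16.65,0.04,0,-1],[-0.15,16.65,0.04,0,-1]]]' 30; python3 -m inch '[[[0,-3,0,0,-1],[0,-8,0,0,-1],[0,-13,0,0,-1],[0,-17,0,0,-1],[0,-17,0,0,-1]]]' 
python3 -c "
from plan import *
plan(.596,-.028,.20,19.2)"
```

```text
time_s: 2.5
tcp_pos: [0.4451, -0.3473, 0.0349]
eef_rot: [0.109, -0.11, -0.698, 0.699]
ft_force: [-0.9, -2.5, 4.5]
gripper_width: 0.0134
time_s: 3.0
tcp_pos: [0.4461, -0.3479, 0.2103]
eef_rot: [0.107, -0.112, -0.697, 0.7]
ft_force: [0.4, -0.7, -3.2]
gripper_width: 0.0135
t 3.0 tcp [ 0.4461 -0.3479  0.2103] jaw -107.8 down [ 0.0061 -0.0051 -1.    ] w 0.0135 q6 1.17 F [ 0.4 -0.7 -3.2]
shift cm [ -4.51   0.96 -35.04] roll 0.926
```

```bash
python3 -c "
from plan import *
plan(.5600,-.066,.20,19.2)"
```

```text
t 3.0 tcp [ 0.4461 -0.3479  0.2103] jaw -107.8 down [ 0.0061 -0.0051 -1.    ] w 0.0135 q6 1.17 F [ 0.4 -0.7 -3.2]
shift cm [ -2.24   0.96 -30.33] roll 0.926
```

```bash
python3 -m inch '[[[-2.2,0.3,-30.3,0.926,-1],[-2.2,0.3,-30.3,0.926,-1],[-2.2,0.3,-30.3,0.926,-1],[-2.2,0.3,-30.3,0.926,-1],[-2.2,0.3,-30.3,0.926,-1],[-2.2,0.3,-30.3,0.926,-1],[-2.2,0.3,-30.3,0.926,-1],[-2.2,0.3,-30.3,0.926,-1],[-2.2,0.3,-30.3,0.926,-1],[-2.2,0.3,-30.3,0.926,-1],[-2.2,0.3,-30.3,0.926,-1],[-2.2,0.3,-30.3,0.926,-1]]]' 
python3 - <<'E'
from look import *;from plan import plan
plan(.5596,-.0666,.04,19.2)
k=shot("w2");w=cloud(k);Z=w[...,2];im=k["im"].astype(int);mx=im.max(2);g=mx-im.min(2)<25
for p in [(.556,.009),(.6355,-.066)]:
    near=np.hypot(w[...,0]-p[0],w[...,1]-p[1])<.055
    print(rect(k,near&g&(mx>150)&(Z>.054)&(Z<.066),.060))
E
```

```text
time_s: 4.2
tcp_pos: [0.5581, -0.0659, 0.2011]
eef_rot: [0.41, -0.41, -0.576, 0.576]
ft_force: [-0.1, -0.0, -2.8]
gripper_width: 0.0137
t 4.2 tcp [ 0.5581 -0.0659  0.2011] jaw -160.9 down [-0.  0. -1.] w 0.0137 q6 2.64 F [-0.1 -0.  -2.8]
shift cm [-0.12 16.11 -0.12] roll -0.001
(array([580.7,  12.7]), array([5.4, 1.6]), -73.1, np.int64(14), array([0.581 , 0.0127]))
(array([635.6, -65.4]), array([49.5, 12.2]), 19.1, np.int64(1112), array([ 0.6356, -0.0655]))
```

View pics/w2.png

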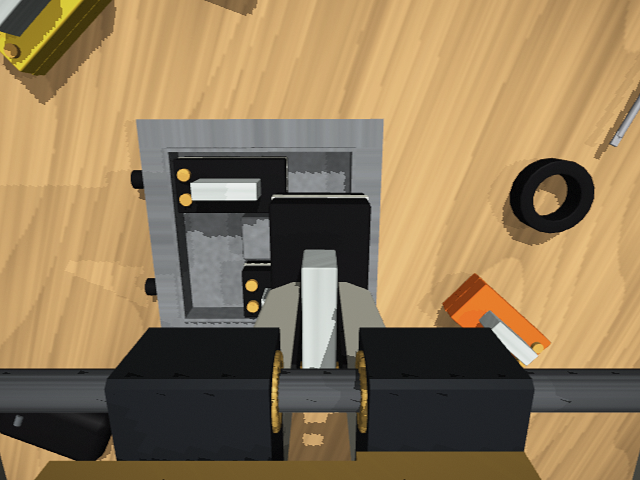

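Wrist view: module 1 is held square at about (320,250). The box has corners at (137,120) and (383,120), and laid module 2's rib is at (225,190). I'll compute the box centre and the in-hand offset from these edges.

```bash
python3 - <<'E'
from look import *;from plan import plan
k=load("w2.npz");Z=cloud(k)[...,2];im=k["im"].astype(int)
u,v=np.meshgrid(np.arange(640),np.arange(480))
def fit(P):  # line: point, dir, angle
    x=cv2.fitLine((P[:,:2]*1000).astype(np.float32),cv2.DIST_HUBER,0,.01,.01).ravel();return x[2:],x[:2]
m=(Z>.019)&(Z<.029)
top=np.array([(c,np.nonzero(m[100:140,c])[0][0]+100) for c in range(150,372,4)])
sat=im.max(2)-im.min(2); m2=(sat<40)
lef=[];rig=[]
for r in range(130,320,4):
    row=m2[r]&m[r]
    x=np.nonzero(row[:300])[0]; x=x[x>120]
    if len(x): lef.append((x[0],r))
    if r<300:
        x=np.nonzero(row[350:400])[0]
        if len(x): rig.append((x[-1]+350,r))
res={}
for n,p in zip("top left right".split(),[top,np.array(lef),np.array(rig)]):
    p=p.astype(float); p+= {"top":(0,-.5),"left":(-.5,0),"right":(.5,0)}[n]
    c,d=fit(raypl(k,p[:,0],p[:,1],.024));res[n]=(c,d);print(n,c.round(1),np.degrees(np.arctan2(d[1],d[0])).round(2),len(p))
a=np.radians(19.2);ex=np.array([np.cos(a),np.sin(a)]);ey=np.array([-np.sin(a),np.cos(a)])
tc,lc,rc=[res[n][0] for n in("top","left","right")]
print("x coords L,R",lc@ex,rc@ex,"width",lc@ex-rc@ex,"y top",tc@ey)
cx=(lc@ex+rc@ex)/2; cy=tc@ey+100*np.sign(-28-tc[1])
print("centre",(cx*ex+cy*ey).round(1))
# held module front top edge: black block far edge
b=(im.max(2)<45)&(v>185)&(v<260)&(u>262)&(u<378)&((Z>.17))
zt=np.nanmedian(Z[b]);print("blk z",zt,np.nanpercentile(Z[b],[5,95]))
vv,uu=np.nonzero(b);P=raypl(k,uu,vv,.196)[:,:2]*1000
s=get_state();t=s["tcp_pos"][:2]*1000
print("held rel tcp: along ex",[((P-t)@ex).min().round(1),((P-t)@ex).max().round(1)],"along ey",[((P-t)@ey).min().round(1),((P-t)@ey).max().round(1)])
E
```

```text
top [ 639.7 -119.9] 19.12 56
left [695.6  -7.2] -70.85 48
right [512.6 -89. ] -70.83 43
x coords L,R 654.5419173687554 454.8097799542244 width 199.73213741453105 y top -323.60608647969894
centre [597.4 -28.8]
blk z 0.19638774780060322 [0.18641661 0.19748503]
held rel tcp: along ex [np.float64(-20.9), np.float64(22.5)] along ey [np.float64(-47.5), np.float64(-18.0)]
```

```bash
python3 -m inch '[[[-0.19,4,-0.18,0,-1],[-0.19,8,-0.18,0,-1],[-0.19,10,-0.18,0,-1],[-0.19,11.5,-0.18,0,-1],[-0.19,12.5,-0.18,0,-1],[-0.19,13.5,-0.18,0,-1],[-0.19,14.3,-0.18,0,-1],[-0.19,15,-0.18,0,-1],[-0.19,15.5,-0.18,0,-1],[-0.19,15.9,-0.18,0,-1],[-0.19,15.9,-0.18,0,-1],[-0.19,15.9,-0.18,0,-1]]]'
```

```text
time_s: 5.45
tcp_pos: [0.5607, -0.0663, 0.0424]
eef_rot: [-0.41, 0.41, 0.576, -0.576]
ft_force: [-0.1, 0.1, -2.6]
gripper_width: 0.0137
```

```bash
python3 -m inch '[[[0,0.1,0,0,-1],[0,0.15,0,0,-1],[0,0.15,0,0,-1],[0,0.15,0,0,-0.45],[0,0.15,0,0,-0.45],[0,0.15,0,0,-0.45],[0,-3,0,0,-0.45],[0,-7,0,0,-0.45],[0,-11,0,0,-0.45],[0,-15,0,0,-0.45],[0,-16,0,0,-0.3],[0,-16,0,0,-0.1]]]'
python3 -c "
from plan import *
plan(.582,-.333,.20,104)"
```

```text
time_s: 6.65
tcp_pos: [0.5612, -0.0664, 0.204]
eef_rot: [-0.409, 0.411, 0.577, -0.576]
ft_force: [0.2, 0.3, 0.0]
gripper_width: 0.0364
t 6.65 tcp [ 0.5612 -0.0664  0.204 ] jaw -160.8 down [ 3.1e-03 -5.0e-04 -1.0e+00] w 0.0364 q6 2.64 F [0.2 0.3 0. ]
shift cm [-25.86   0.42   6.79] roll -1.481
```

```bash
python3 -m inch '[[[-25.9,0.4,6.8,-1.48,-0.1],[-25.9,0.4,6.8,-1.48,-0.1],[-25.9,0.4,6.8,-1.48,-0.1],[-25.9,0.4,6.8,-1.48,-0.1],[-25.9,0.4,6.8,-1.48,-0.1],[-25.9,0.4,6.8,-1.48,-0.1],[-25.9,0.4,6.8,-1.48,-0.1],[-25.9,0.4,6.8,-1.48,-0.1],[-25.9,0.4,6.8,-1.48,-0.1],[-25.9,0.4,6.8,-1.48,-0.1],[-25.9,0.4,6.8,-1.48,-0.1],[-25.9,0.4,6.8,-1.48,-0.1]]]'
python3 - <<'E'
from look import *;from plan import plan
k=shot("w3");w=cloud(k);Z=w[...,2];im=k["im"].astype(int);mx=im.max(2);g=mx-im.min(2)<25
near=np.hypot(w[...,0]-.582,w[...,1]+.333)<.06
a=rect(k,near&g&(mx>150)&(Z>.048)&(Z<.06),.054);print(a); print(rect(k,near&(Z>.025)&(Z<.035),.030))
plan(a[0][0]/1000,a[0][1]/1000,.0345,a[2]+90)
k=shot("s3","scene");w=cloud(k);Z=w[...,2];im=k["im"].astype(int);mx=im.max(2);g=mx-im.min(2)<25
near=np.hypot(w[...,0]-.5604,w[...,1]+.0674)<.04
print("placed",rect(k,near&g&(mx>150)&(Z>.054)&(Z<.068),.060))
E
```

```text
time_s: 7.85
tcp_pos: [0.5812, -0.3331, 0.1966]
eef_rot: [0.084, -0.085, 0.702, -0.702]
ft_force: [0.3, 0.3, -0.1]
gripper_width: 0.0416
(array([ 582.6, -333.2]), array([48.9, 12.7]), 13.7, np.int64(1035), array([ 0.5833, -0.333 ]))
(array([ 583.3, -333.1]), array([89.7, 43.8]), 13.9, np.int64(4317), array([ 0.5866, -0.3322]))
t 7.9 tcp [ 0.5812 -0.3331  0.197 ] jaw -76.3 down [-1.1e-03  7.0e-04 -1.0e+00] w 0.0419 q6 0.77 F [ 0.   0.3 -0.9]
shift cm [-0.15 16.25  0.05] roll 0.0Traceback (most recent call last):
  File "<stdin>", line 8, in <module>
  File "h.py", line 17, in rect
    i=1+np.argmax(st[1:,4]); m=(l==i)
        ~~~~~~~~~^^^^^^^^^^
    return _wrapfunc(a, 'argmax', axis=axis, out=out, **kwds)
    return bound(*args, **kwds)
ValueError: attempt to get argmax of an empty sequence
```

```bash
python3 -m inch '[[[-0.15,5,0.05,0,-0.1],[-0.15,10,0.05,0,-0.1],[-0.15,13,0.05,0,-0.1],[-0.15,15,0.05,0,-0.1],[-0.15,16.2,0.05,0,-0.1],[-0.15,16.2,0.05,0,-0.1],[-0.15,16.2,0.05,0,-1],[-0.15,16.2,0.05,0,-1],[-0.15,16.2,0.05,0,-1],[-0.15,16.2,0.05,0,-1],[-0.15,16.2,0.05,0,-1]]]' 30; python3 -m inch '[[[0,-3,0,0,-1],[0,-8,0,0,-1],[0,-13,0,0,-1],[0,-17,0,0,-1],[0,-17,0,0,-1],[0,-17,0,0,-1]]]' 
python3 -c "
from plan import *
plan(.6340,.0100,.20,19.15)"
```

```text
time_s: 9.05
tcp_pos: [0.5833, -0.3334, 0.0368]
eef_rot: [-0.086, 0.086, -0.702, 0.702]
ft_force: [-1.3, 1.4, 4.7]
gripper_width: 0.014
time_s: 9.65
tcp_pos: [0.583, -0.3335, 0.2063]
eef_rot: [-0.086, 0.086, -0.702, 0.702]
ft_force: [0.2, -0.5, -4.4]
gripper_width: 0.0137
t 9.65 tcp [ 0.583  -0.3335  0.2063] jaw -76.0 down [ 6.e-04 -4.e-04 -1.e+00] w 0.0137 q6 0.77 F [ 0.2 -0.5 -4.4]
shift cm [-13.24   0.62 -32.1 ] roll 1.48
```

```bash
python3 -m inch '[[[-13.2,0,-32.1,1.48,-1],[-13.2,0,-32.1,1.48,-1],[-13.2,0,-32.1,1.48,-1],[-13.2,0,-32.1,1.48,-1],[-13.2,0,-32.1,1.48,-1],[-13.2,0,-32.1,1.48,-1],[-13.2,0,-32.1,1.48,-1],[-13.2,0,-32.1,1.48,-1],[-13.2,0,-32.1,1.48,-1],[-13.2,0,-32.1,1.48,-1],[-13.2,0,-32.1,1.48,-1],[-13.2,0,-32.1,1.48,-1]]]' 
python3 -m inch '[[[0,0,0,0,-1],[0,0,0,0,-1]]]' 
python3 - <<'E'
from look import *;from plan import plan
plan(.6340,.0100,.050,19.15)
k=shot("w4");w=cloud(k);Z=w[...,2];im=k["im"].astype(int);mx=im.max(2);g=mx-im.min(2)<25
for p in [(.5604,-.0674),(.6355,-.066)]:
    near=np.hypot(w[...,0]-p[0],w[...,1]-p[1])<.04
    print(rect(k,near&g&(mx>150)&(Z>.054)&(Z<.066),.060))
E
```

```text
time_s: 10.85
tcp_pos: [0.6332, 0.0099, 0.2045]
eef_rot: [0.409, -0.408, -0.577, 0.578]
ft_force: [0.3, 0.5, -4.0]
gripper_width: 0.0138
time_s: 11.05
tcp_pos: [0.6335, 0.0098, 0.2058]
eef_rot: [0.409, -0.409, -0.577, 0.577]
ft_force: [-1.0, -0.1, -2.8]
gripper_width: 0.0139
t 11.05 tcp [0.6335 0.0098 0.2058] jaw -160.7 down [-5.e-04  0.e+00 -1.e+00] w 0.0139 q6 2.78 F [-1.  -0.1 -2.8]
shift cm [ 0.   15.58 -0.06] roll 0.002
(array([561.3, -64.3]), array([48.5, 14. ]), -71.0, np.int64(1217), array([ 0.5614, -0.0647]))
(array([635.7, -65.4]), array([49.3, 12.8]), 19.3, np.int64(1275), array([ 0.6359, -0.0653]))
```

View pics/w4.png

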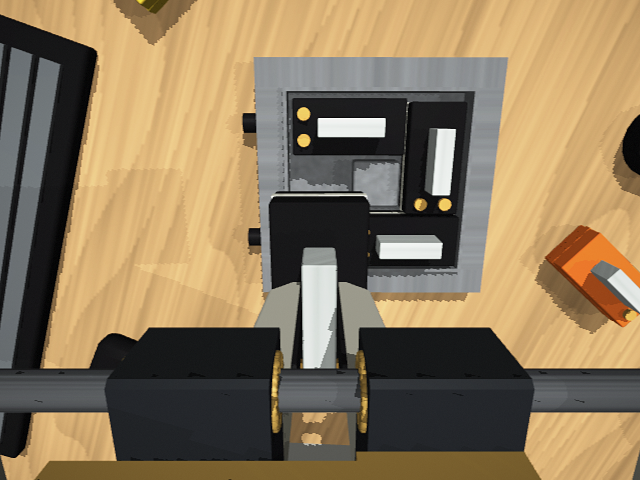

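Wrist view: module 1 stands in place 2 at (437,158). Laid modules are at (350,127) and (412,243), undisturbed. Place 1 lies under held module 2 at (320,240). Lowering it.

```bash
python3 -m inch '[[[-0.1,4,-0.06,0,-1],[-0.1,8,-0.06,0,-1],[-0.1,10,-0.06,0,-1],[-0.1,11.5,-0.06,0,-1],[-0.1,12.5,-0.06,0,-1],[-0.1,13.5,-0.06,0,-1],[-0.1,14.3,-0.06,0,-1],[-0.1,15,-0.06,0,-1],[-0.1,15.6,-0.06,0,-1],[-0.1,16.1,-0.06,0,-1],[-0.1,16.1,-0.06,0,-1],[-0.1,16.1,-0.06,0,-1]]]'
```

```text
time_s: 12.3
tcp_pos: [0.6346, 0.0092, 0.0453]
eef_rot: [-0.41, 0.41, 0.576, -0.576]
ft_force: [-0.1, 0.6, -3.1]
gripper_width: 0.0139
```

```bash
python3 -m inch '[[[0,0.15,0,0,-1],[0,0.25,0,0,-1],[0,0.25,0,0,-1],[0,0.25,0,0,-0.45],[0,0.25,0,0,-0.45],[0,0.25,0,0,-0.45],[0,-3,0,0,-0.45],[0,-7,0,0,-0.45],[0,-11,0,0,-0.45],[0,-15,0,0,-0.45],[0,-18,0,0,-0.3],[0,-18,0,0,-0.1]]]'
python3 -c "
from plan import *
plan(.485,.336,.23,16)"
```

```text
time_s: 13.5
tcp_pos: [0.6358, 0.0092, 0.2305]
eef_rot: [-0.408, 0.412, 0.578, -0.575]
ft_force: [-0.6, -1.0, 0.3]
gripper_width: 0.0366
t 13.5 tcp [0.6358 0.0092 0.2305] jaw -160.8 down [ 6.8e-03 -2.0e-04 -1.0e+00] w 0.0366 q6 2.78 F [-0.6 -1.   0.3]
shift cm [35.82 -0.06  3.51] roll 0.055
```

```bash
python3 -m inch '[[[35.8,0,3.5,-1.515,0],[35.8,0,3.5,-1.515,0],[35.8,0,3.5,-1.515,0],[35.8,0,3.5,-1.515,0],[35.8,0,3.5,-1.515,0],[35.8,0,3.5,-1.515,0],[35.8,0,3.5,-1.515,0],[35.8,0,3.5,-1.515,0],[35.8,0,3.5,-1.515,0],[35.8,0,3.5,-1.515,0],[35.8,0,3.5,-1.515,0],[35.8,0,3.5,-1.515,0]]]'
python3 -m inch '[[[0,0,0,0,0],[0,0,0,0,0]]]'
python3 - <<'E'
from look import *;from plan import plan
k=shot("w5");w=cloud(k);Z=w[...,2]
near=np.hypot(w[...,0]-.485,w[...,1]-.336)<.05
print("post",rect(k,near&(Z>.104)&(Z<.114),.110));print("collar",rect(k,near&(Z>.074)&(Z<.0815),.078))
near=np.hypot(w[...,0]-.485,w[...,1]-.336)<.15
print("plate",rect(k,near&(Z>.043)&(Z<.053),.048))
plan(.485,.336,.082,106)
k=shot("s5","scene");w=cloud(k);Z=w[...,2];im=k["im"].astype(int);mx=im.max(2);g=mx-im.min(2)<25
for n,p in dict(pl1=(.634,.010),pl2=(.5604,-.0674),la1=(.5586,.008),la2=(.636,-.0655)).items():
    near=np.hypot(w[...,0]-p[0],w[...,1]-p[1])<.04
    m=near&g&(mx>150)&(Z>.054)&(Z<.068)
    if m.any():print(n,rect(k,m,.060))
    print("blk", n,rect(k,near&(Z>.054)&(Z<.068),.060))
c=cv2.resize(k["im"][200:330,290:450],None,fx=3.5,fy=3.5,interpolation=cv2.INTER_CUBIC)
cw=cv2.resize(load("w5.npz")["im"],(500,375));o=np.zeros((455,1060,3),np.uint8);o[:455,:560]=c;o[:375,560:]=cw
cv2.imwrite("pics/both5.png",cv2.resize(o,(800,343))[...,::-1])
E
```

```text
time_s: 14.7
tcp_pos: [0.4839, 0.3358, 0.2247]
eef_rot: [-0.097, 0.097, -0.7, 0.7]
ft_force: [-0.2, -0.6, 0.2]
gripper_width: 0.0464
time_s: 14.9
tcp_pos: [0.484, 0.3357, 0.2251]
eef_rot: [-0.097, 0.097, -0.7, 0.7]
ft_force: [-0.3, 0.3, 1.0]
gripper_width: 0.0466
post (array([485.3, 336.6]), array([17. , 15.1]), 15.8, np.int64(519), array([0.4852, 0.3366]))
collar (array([485.5, 336.5]), array([50.3, 50.1]), 15.8, np.int64(1990), array([0.4861, 0.3367]))
plate (array([485. , 336.4]), array([191.1, 191.1]), -73.9, np.int64(41961), array([0.4983, 0.3401]))
t 14.95 tcp [0.484  0.3358 0.2252] jaw -74.1 down [ 1.e-04  1.e-04 -1.e+00] w 0.0463 q6 1.86 F [-0.  -0.3 -0.3]
shift cm [-1.000e-01  1.432e+01  1.000e-02] roll -0.002
pl1 (array([634.1,  10.9]), array([47.6, 10.2]), -70.9, np.int64(90), array([0.634, 0.011]))
blk pl1 (array([635.3,   9.7]), array([53.2, 13.8]), -70.9, np.int64(131), array([0.6353, 0.0095]))
pl2 (array([559.6, -64.3]), array([48. , 10.6]), -70.9, np.int64(94), array([ 0.5596, -0.0642]))
blk pl2 (array([561.2, -65.3]), array([52.1, 14.5]), -71.0, np.int64(138), array([ 0.5612, -0.0653]))
la1 (array([556. ,   8.1]), array([46.1, 12.5]), 19.4, np.int64(98), array([0.5563, 0.0082]))
blk la1 (array([558. ,   5.4]), array([49.9, 21.1]), 19.3, np.int64(150), array([0.5578, 0.0069]))
la2 (array([634.4, -65.6]), array([46.5, 11.8]), 19.1, np.int64(112), array([ 0.6345, -0.0656]))
blk la2 (array([636.1, -67.5]), array([49.6, 18.8]), 19.1, np.int64(165), array([ 0.6354, -0.0665]))
```

View pics/both5.png

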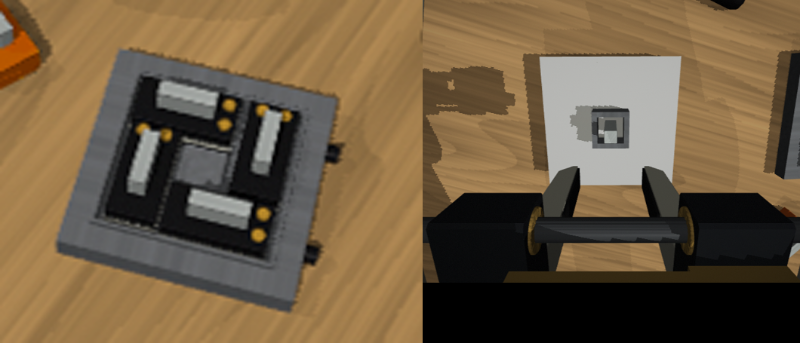

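Left panel: all four modules form the pinwheel round the boss. Right panel: cover pair, with the post inside the collar at about (610,128), aligned with the jaws. Now gripping the post.

```bash
python3 -m inch '[[[-0.13,4,-0.03,0,0],[-0.13,8,-0.03,0,0],[-0.13,11,-0.03,0,0],[-0.13,13,-0.03,0,0],[-0.13,14.3,-0.03,0,0],[-0.13,14.3,-0.03,0,0],[-0.13,14.3,-0.03,0,-1],[-0.13,14.3,-0.03,0,-1],[-0.13,14.3,-0.03,0,-1],[-0.13,14.3,-0.03,0,-1],[-0.13,14.3,-0.03,0,-1],[-0.13,14.3,-0.03,0,-1]]]' 45; python3 -m inch '[[[0,-1,0,0,-1],[0,-2,0,0,-1],[0,-4,0,0,-1],[0,-6,0,0,-1],[0,-8,0,0,-1],[0,-10,0,0,-1],[0,-11,0,0,-1],[0,-11,0,0,-1],[0,-11,0,0,-1]]]' 
python3 -c "
from plan import *
plan(.597,-.0285,.19,-70.85)"
```

```text
time_s: 16.2
tcp_pos: [0.4853, 0.3366, 0.0827]
eef_rot: [0.098, -0.098, 0.7, -0.7]
ft_force: [-0.4, -0.7, 5.1]
gripper_width: 0.0158
time_s: 17.1
tcp_pos: [0.4849, 0.3364, 0.1913]
eef_rot: [-0.098, 0.099, -0.7, 0.7]
ft_force: [0.2, -0.5, -6.1]
gripper_width: 0.0157
t 17.1 tcp [0.4849 0.3364 0.1913] jaw -74.0 down [-7.e-04 -5.e-04 -1.e+00] w 0.0157 q6 1.86 F [ 0.2 -0.5 -6.1]
shift cm [-0.74  0.14 38.16] roll -0.055
```

```bash
python3 -m inch '[[[0,0,1,-0.01,-1],[0,0,2.5,-0.02,-1],[0,0,5,-0.03,-1],[-0.1,0,8,-0.04,-1],[-0.2,0,11,-0.055,-1],[-0.3,0,14,-0.055,-1],[-0.4,0,17,-0.055,-1],[-0.5,0,20,-0.055,-1],[-0.6,0,23,-0.055,-1],[-0.7,0,26,-0.055,-1],[-0.74,0,29,-0.055,-1],[-0.74,0,32,-0.055,-1]]]'
python3 -m inch '[[[0,0,2,0,-1],[0,0,4,0,-1],[0,0,5,0,-1],[0,0,6,0,-1],[0,0,6.1,0,-1],[0,0,6.1,0,-1],[0,0,6.1,0,-1],[0,0,6.1,0,-1]]]'
python3 - <<'E'
from look import *;from plan import plan
plan(.597,-.0285,.15,-70.85)
for n in ["scene","side"]:
    k=shot(n+"6",n);w=cloud(k);Z=w[...,2];near=np.hypot(w[...,0]-.597,w[...,1]+.028)<.16
    m=near&(Z>.150)&(Z<.164);im=k["im"].astype(int);m&=(im.min(2)>120)
    print(n,rect(k,m,.157),np.nanmedian(Z[m]))
k=shot("w6");cv2.imwrite("pics/both6.png",np.hstack([cv2.resize(k["im"],(400,300)),cv2.resize(load("side6.npz")["im"][180:340,220:433],(400,300))])[...,::-1])
E
```

```text
time_s: 18.3
tcp_pos: [0.58, 0.029, 0.1911]
eef_rot: [0.117, -0.118, 0.697, -0.697]
ft_force: [-0.1, -0.3, -5.6]
gripper_width: 0.0155
time_s: 19.1
tcp_pos: [0.6001, -0.0261, 0.1922]
eef_rot: [0.118, -0.118, 0.697, -0.697]
ft_force: [0.7, -1.5, -5.4]
gripper_width: 0.0156
t 19.1 tcp [ 0.6001 -0.0261  0.1922] jaw -70.8 down [ 0.e+00  1.e-04 -1.e+00] w 0.0156 q6 1.15 F [ 0.7 -1.5 -5.4]
shift cm [0.37 4.22 0.12] roll 0.0
scene (array([599.5, -28. ]), array([196.6, 191.4]), -70.9, np.int64(5520), array([ 0.6093, -0.0484])) 0.15862759129166112
side (array([599.1, -22.4]), array([203.6, 191.3]), -70.8, np.int64(3025), array([ 0.5956, -0.0079])) 0.15865994797218885
```

View pics/both6.png

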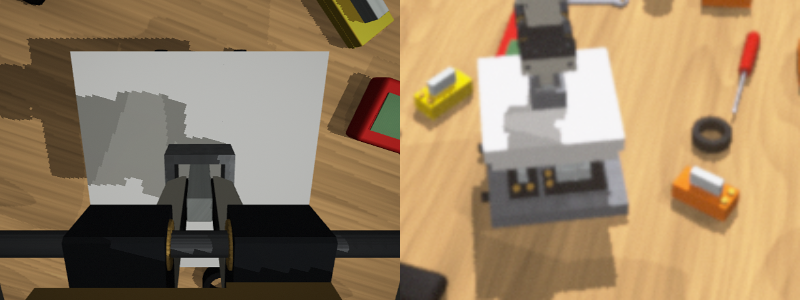

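The pair hangs level above the box. It will be moved about 4 mm to centre, then lowered slowly.

```bash
python3 -m inch '[[[0.2,0,0.06,0,-1],[0.35,1,0.12,0,-1],[0.35,2.5,0.12,0,-1],[0.35,4,0.12,0,-1],[0.35,5.2,0.12,0,-1],[0.35,6.2,0.12,0,-1],[0.35,6.9,0.12,0,-1],[0.35,7.2,0.12,0,-1],[0.35,7.2,0.12,0,-1],[0.35,7.2,0.12,0,-1]]]'
python3 -c "
from plan import *
plan(.597,-.0285,.1067,-70.85)"
```

```text
time_s: 20.25
tcp_pos: [0.5976, -0.029, 0.1207]
eef_rot: [-0.118, 0.117, -0.697, 0.697]
ft_force: [-0.1, -0.8, -4.7]
gripper_width: 0.0158
t 20.25 tcp [ 0.5976 -0.029   0.1207] jaw -70.9 down [ 7.e-04 -1.e-04 -1.e+00] w 0.0158 q6 1.15 F [-0.1 -0.8 -4.7]
shift cm [ 0.04  1.4  -0.07] roll -0.0
```

```bash
python3 -m inch '[[[0,0.3,0,0,-1],[0,0.6,0,0,-1],[0,0.8,0,0,-1],[0,1.0,0,0,-1],[0,1.15,0,0,-1],[0,1.3,0,0,-1],[0,1.3,0,0,-1],[0,1.3,0,0,-1]]]'
```

```text
time_s: 21.05
tcp_pos: [0.5973, -0.029, 0.1072]
eef_rot: [0.117, -0.117, 0.697, -0.697]
ft_force: [-0.2, 0.5, -5.2]
gripper_width: 0.0156
```

```bash
python3 -m inch '[[[0,0.05,0,0,-1],[0,0.1,0,0,-1],[0,0.1,0,0,-1]]]'; python3 -m inch '[[[0,0.05,0,0,-1],[0,0.1,0,0,-1],[0,0.1,0,0,-1]]]'
```

```text
time_s: 21.35
tcp_pos: [0.5974, -0.029, 0.1067]
eef_rot: [-0.118, 0.117, -0.697, 0.697]
ft_force: [-2.4, 0.5, 2.1]
gripper_width: 0.0158
time_s: 21.65
tcp_pos: [0.5975, -0.029, 0.1067]
eef_rot: [-0.118, 0.117, -0.697, 0.697]
ft_force: [-9.4, 0.1, 12.0]
gripper_width: 0.0158
```

Contact was made at the expected height, 0.1067. I'll take back the last 1.5 mm and let go.

```bash
python3 -m inch '[[[0,-0.15,0,0,-1],[0,-0.15,0,0,-1],[0,-0.15,0,0,0],[0,-0.15,0,0,1],[0,-0.15,0,0,1],[0,-0.15,0,0,1],[0,-0.15,0,0,1],[0,-0.15,0,0,1],[0,-0.15,0,0,1],[0,-0.15,0,0,1],[0,-0.15,0,0,1]]]'
python3 - <<'E'
from look import *;from plan import plan
for n in ["scene","side","wrist"]:
    k=shot(n+"7",n);w=cloud(k);Z=w[...,2];near=np.hypot(w[...,0]-.597,w[...,1]+.028)<.16;im=k["im"].astype(int)
    m=near&(Z>.064)&(Z<.080)&(im.min(2)>110);P=w[m];A=np.c_[P[:,:2]-[.597,-.0285],np.ones(len(P))]
    f=np.linalg.lstsq(A,P[:,2],rcond=None)[0]
    print(n,rect(k,m,.072),"plane",f.round(4))
    for nm,a,b,z in [("collar",.098,.1055,.102),("post",.128,.138,.134)]:
        m=near&(Z>a)&(Z<b)&(np.hypot(w[...,0]-.597,w[...,1]+.028)<.04)
        if m.sum()>10:print(nm,rect(k,m,z))
plan(.597,-.0285,.078,-70.85)
E
```

```text
time_s: 22.75
tcp_pos: [0.5973, -0.029, 0.1067]
eef_rot: [0.117, -0.117, 0.697, -0.697]
ft_force: [-1.1, -0.4, -0.3]
gripper_width: 0.0828
scene (array([597.2, -31.1]), array([196.6, 190.6]), -70.9, np.int64(5157), array([ 0.6065, -0.0453])) plane [-0.0012  0.0034  0.073 ]
side (array([596.2, -24.3]), array([204.1, 191. ]), -70.8, np.int64(2871), array([ 0.593 , -0.0094])) plane [ 0.0023 -0.0062  0.0732]
collar (array([576.6, -24.5]), array([30.9, 13.5]), -76.9, np.int64(29), array([ 0.5752, -0.0225]))
wrist (array([616.1, -22.8]), array([191.2, 150.6]), -70.9, np.int64(63026), array([ 0.6446, -0.0331])) plane [0.0003 0.0009 0.0722]
collar (array([597.8, -29.2]), array([51.4, 50.1]), 19.1, np.int64(5421), array([ 0.6015, -0.0279]))
post (array([598.6, -28.8]), array([18.6, 15.8]), 19.1, np.int64(1817), array([ 0.5984, -0.0289]))
t 22.9 tcp [ 0.5973 -0.029   0.1066] jaw -70.9 down [-0.  0. -1.] w 0.0919 q6 1.15 F [ 0.6 -0.1  0.2]
shift cm [ 0.01  2.86 -0.06] roll -0.0
```

View pics/wrist7.png

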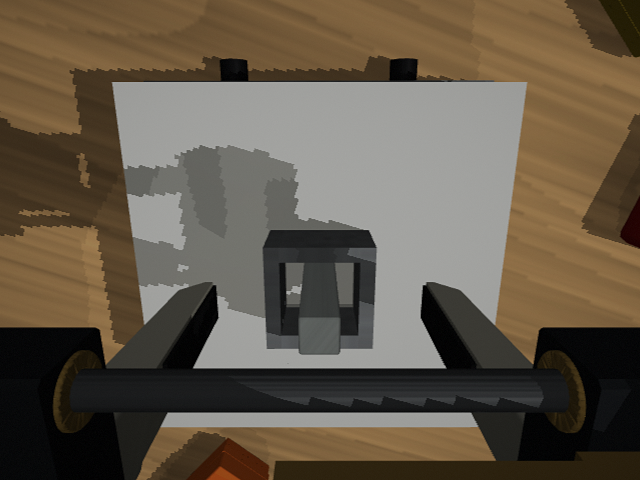

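Wrist view: the pair is level on the box. Post at (320,335) and collar at (320,300), inside the open jaws with clear room on both sides. Going down to take the collar.

```bash
python3 -m inch '[[[0,1,0,0,1],[0,2,0,0,1],[0,2.7,0,0,1],[0,3.0,0,0,1],[0,3.0,0,0,1],[0,3.0,0,0,0.5],[0,3.0,0,0,0],[0,3.0,0,0,-1],[0,3.0,0,0,-1],[0,3.0,0,0,-1],[0,3.0,0,0,-1],[0,3.0,0,0,-1]]]' 30; python3 -m inch '[[[0,0,0,0,-1],[0,0,0,0,-1]]]'
```

```text
time_s: 24.1
tcp_pos: [0.5974, -0.029, 0.0767]
eef_rot: [-0.118, 0.117, -0.697, 0.697]
ft_force: [-0.1, -0.3, 1.1]
gripper_width: 0.0503
time_s: 24.3
tcp_pos: [0.5973, -0.029, 0.0767]
eef_rot: [-0.117, 0.117, -0.697, 0.697]
ft_force: [-0.3, -1.1, 1.0]
gripper_width: 0.05
```

```bash
python3 -m inch '[[[0,-0.3,0,0,-1],[0,-0.6,0,0,-1],[0,-0.8,0,0,-1],[0,-0.8,0,0,-1]]]'
```

```text
time_s: 24.7
tcp_pos: [0.5975, -0.029, 0.085]
eef_rot: [-0.118, 0.117, -0.697, 0.697]
ft_force: [-0.8, 0.1, -1.8]
gripper_width: 0.05
```

Only 1.8 N, so the outer cover is coming up alone. Lifting on.

```bash
python3 -m inch '[[[0,-0.8,0,0,-1],[0,-1.8,0,0,-1],[0,-2.8,0,0,-1],[0,-3.8,0,0,-1],[0,-4.8,0,0,-1],[0,-5.8,0,0,-1],[0,-6.8,0,0,-1],[0,-7.8,0,0,-1],[0,-8.6,0,0,-1],[0,-9.2,0,0,-1],[0,-9.4,0,0,-1],[0,-9.4,0,0,-1]]]'
python3 -m inch '[[[0,0,0,0,-1],[0,0,0,0,-1],[0,0,0,0,-1],[0,0,0,0,-1]]]'
python3 - <<'E'
from look import *
for n in ["scene","side"]:
    k=shot(n+"8",n);w=cloud(k);Z=w[...,2];near=np.hypot(w[...,0]-.597,w[...,1]+.028)<.16;im=k["im"].astype(int)
    m=near&(Z>.160)&(Z<.190)&(im.min(2)>110);P=w[m];A=np.c_[P[:,:2]-[.597,-.0285],np.ones(len(P))]
    print(n,rect(k,m,.174),"plane",np.linalg.lstsq(A,P[:,2],rcond=None)[0].round(4))
a=[load(n+"8.npz")["im"][y:y+180,x:x+240] for n,y,x in [("scene",170,260),("side",170,190)]]
cv2.imwrite("pics/fin.png",cv2.resize(np.hstack(a),(800,300),interpolation=cv2.INTER_CUBIC)[...,::-1])
E
```

```text
time_s: 25.9
tcp_pos: [0.5974, -0.029, 0.1787]
eef_rot: [-0.117, 0.117, -0.697, 0.697]
ft_force: [-0.8, -0.0, -3.4]
gripper_width: 0.0496
time_s: 26.3
tcp_pos: [0.5973, -0.029, 0.1785]
eef_rot: [0.117, -0.118, 0.697, -0.697]
ft_force: [0.0, 0.4, -2.0]
gripper_width: 0.0497
scene (array([597.4, -32.9]), array([200.3, 191.1]), -70.8, np.int64(5970), array([ 0.6068, -0.0478])) plane [-0.0028  0.0094  0.1747]
side (array([595.3, -22.1]), array([208.4, 191.2]), -70.9, np.int64(3088), array([ 0.5915, -0.0047])) plane [ 0.005  -0.014   0.1748]
```

View pics/fin.png

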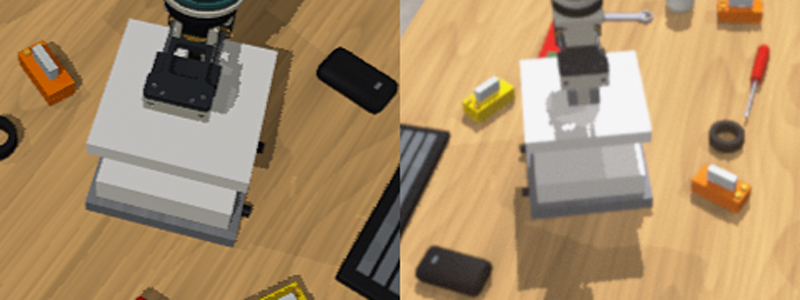

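The outer cover is held level about 10 cm up. The inner cover sits on the box ledge, and the bystanders are where they were. Handing in.

```bash
python3 -c "
from cell import *
print(job_done())"
```

```text
the job is handed in; nothing more can be done
None
```

I finished the job and handed it in at about 26 s of the 72 s allowed; no verdict is reported.

**What I did:**
- **Modules:** I stood both black modules in the two empty places, which completes the pinwheel round the boss.
- **Pair of covers:** I carried the nested pair over by the post, lowered it onto the ledge and let go.
- **Outer cover:** I took it by the collar and lifted it straight up about 10 cm. I handed in with it still held there.

**Last checks:**
- **Module positions:** Module 2 measured about 1 mm from its place. Module 1 was about 3 mm off, within the 10 mm limit. The laid modules had not moved noticeably.
- **Inner cover:** Before the lift, the outer plate resting on it was level at 72 mm, as expected for a seated pair, and the collar was about 1 mm from the box centre. The inner cover still looked seated in the final pictures. I did not measure it again after the lift.
- **Outer cover:** The plate was level at about 175 mm, so raised roughly 102 mm. The force was only 2–3 N, which fits the outer cover alone.
- **Bystanders:** Those visible in the final pictures looked undisturbed. I did not measure them.

**Disagreements:**
- The scene and side cameras differed by up to about 11 mm on the cover positions, because their masks also caught the skirt walls. I used the wrist camera for the fine alignment.
- Pressing the pair down to confirm contact briefly reached about 12 N; I eased that off before letting go.

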